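# Stock the dose drawer at the pharmacy bench

## Task

Pull the cabinet's upper drawer out to its stop, then stock its empty left-hand row (left as seen from the robot) from back to front with the three white-capped amber bottles from the slanted stand: first the tall one in the rear pocket, next the middle-sized one in the middle pocket, last the short one in the front pocket, each set down upright on the pocket floor, not dropped. Leave the drawer fully out for checking, the lower drawer shut, and the dropper bottle and the other things on the bench where they are.

Things in the scene. Friction and masses are not known exactly. Their poses are not given: they have to be found in the camera images.
- cabinet: grey bench-top cabinet with two drawers, 164 mm wide, 275 deep, 205 high, fixed. Origin on the table under the middle of its front face; x into the cabinet, y to its left seen from the robot, z up. On the left or right of the table, turned up to 0.2 rad. A label printer (115 mm wide, 86 high) stands on it, 62 mm behind the front face
- upper_drawer (a joint): travel of the upper drawer along the cabinet's -x: 0 shut, 0.250 m at its stop; starts up to 0.04 m ajar. Runs stiffly (2 to 3 N), stays where left. Front 140 mm wide, 12 thick, 94 to 186 mm above the table, flush with the cabinet when shut; sides end 52 mm above the floor. Left row: three empty pockets; right row: foam with stock seated in it, up to 68 mm above the floor
- lower_drawer (a joint): travel of the lower drawer, 0 shut (as it starts), at most 0.2 m. Its bar handle is 25 mm off its front, 52 mm above the table
- upper_handle (a point): middle of the upper drawer's bar handle (10 mm thick, 100 long along y, 175 above the table, 30 below the cabinet's top, 45 in front of the drawer's front); moves with the drawer, axes as the cabinet's. From here the left row's pocket floors (65 by 56 mm, dividers 22 high) are centred at x = 245 (rear), 177 (middle), 109 (front), y = 29.5, z = -75 mm
- stand: grey slanted stand 252 mm wide, fixed, on the other side of the table from the cabinet, turned up to 0.2 rad. Upper face 78 mm front to back, leaning 26 degrees to the robot's side; four wells along y at -93, -31, 31, 93 mm, mouths centred at x = -80, z = 100 mm. Origin on the table behind the wells; x away from the robot, y left, z up
- tall_vial: tall amber bottle 84 mm high: body 38 mm across to 50 mm, shoulder, white cap 30 mm across from 57 to 84 mm. Origin: centre of its underside; z along its axis to the cap. Starts in any of the slanted stand's four wells, axis leaning 26 to 31 degrees towards the robot's side, sunk 28 mm in a well 39.5 mm wide; draw it out along its axis. About 30 to 85 g
- middle_vial: middle-sized amber vial 68 mm high: body 38 mm across, white cap 39 mm across from 50 to 68 mm. Origin: centre of its underside; z along its axis to the cap. Starts in any of the slanted stand's four wells, axis leaning 26 to 31 degrees towards the robot's side, sunk 28 mm in a well 39.5 mm wide; draw it out along its axis. About 30 to 85 g
- short_vial: short amber vial 56 mm high: body 38 mm across, white cap 42 mm across from 36 to 56 mm. Origin: centre of its underside; z along its axis to the cap. Starts in any of the slanted stand's four wells, axis leaning 26 to 31 degrees towards the robot's side, sunk 28 mm in a well 39.5 mm wide; draw it out along its axis. About 30 to 85 g
- dropper_bottle: bystander in the fourth well: amber bottle 38 mm across with a narrow neck and a black rubber dropper bulb, 84 mm high in all; stays in its well. Origin at its underside
- pump_bottle: bystander: clear pump bottle 58 mm across, 177 mm high, at the back between cabinet and stand. Origin at its underside
- carton: bystander: upright carton 32 by 85 mm, 115 mm high, behind the stand. Origin at its underside
- white_bottle: bystander: white jar 48 mm across, 88 mm high, behind the stand. Origin at its underside
- counting_tray: bystander: grey counting tray 110 by 170 mm, 16 mm high, lying in front of the stand. Origin at its underside
- flat_carton: bystander: flat carton 110 by 50 mm, 28 mm high, lying near the robot. Origin at its underside

How it is judged:
By the outcome, as a careful person would: the job done as asked, in the order asked, and still so for the second after the job is handed in, with the robot touching nothing.
It also fails if it takes over 72 s, if anything falls off the work surface, if the arm or the gripper's body presses on something with over 40 N, if the wrist force passes 120 N, or if a joint passes its speed limit or range.

## Robot

A 7-joint arm with a two-finger parallel gripper is mounted at the origin on the work surface. World frame = base frame: x ahead of the robot, y to its left, z up, the work surface at z = 0. Lengths are in m, angles in rad, forces in N, time in s.
With the tool pointing down it reaches from about 0.35 to 0.775 m from the base axis. Payload 3.1 kg.
Tool frame: the origin (TCP) lies at the very end of the fingers, on their centre line; the grasp point (between the pads) lies 19 mm behind it; z points along the fingers, y is the line along which they close (so a half turn about z gives the same grasp; the last joint's range is limited). The gripper opens to 85 mm and grips with 20 to 120 N. Pads are 22 mm wide; open, the fingers measure 114 mm over their backs; the gripper's body (76 mm by 85 mm) begins 54 mm behind the grasp point. The pads swing forward as they close: fully open they stand 13 mm farther back than shut.
Start: joints at [-1.351, 0.311, 0.014, 1.512, -0.004, 1.319, -0.027], TCP at [0.142, 0.531, 0.231] pointing down, gripper open.
Joint ranges: [-2.7, 2.7], [-0.3, 1.91], [-1.27, 1.3], [0.12, 2.57], [-1.44, 4.58], [0.2, 2.03], [-3.05, 3.05]. Speed limits (rad/s): [2.79, 2.79, 3.14, 3.14, 3.14, 3.14, 3.14].

## Interface

Orientations are given as a 3x3 rotation matrix whose columns are the frame's x, y, z axes.
In Python, from workcell import monitor, eyes, order, nets gives the robot as it stands.
- The arm moves only by the tool carry_out, never from a script. Its argument "moves" is one flat list of numbers, 7 for each row, row after row: the shift along the tool's x, y, z in cm, then the turn, a rotation vector about the tool's x, y, z in degrees, then the closure, from -1 (fully open) to 1 (shut). In form: [x, y, z, ax, ay, az, claw, x, y, z, ax, ay, az, claw, ...]. A call has 1 to 5 rows; each row is the pose to reach, as a shift and turn from the pose commanded when the call began, along the tool's axes at that moment; what a row does not reach only later rows make up. A row lasts 1/10 s, in which the tool goes at most 50 mm and 8.59 degrees, less where a joint would pass 70% of its speed; a pose out of reach is approached as far as the arm can. A call with a gripper value outside its range is refused whole. The fingers move at their own pace and stop on an object; the grip force is fixed at half the most. Time passes only in rows, so rows that repeat a pose let the fingers close. It gives the time, the measured TCP pose, the force, the opening and the grip force at its end, in the units of the state.
- monitor.get_obs(): the state, without advancing time (a new reading comes with each control period).
- eyes.grab_frame(name): name is "scene" or "top"; returns (picture, depth): 420x560x3 uint8, red, green, blue; 420x560 float32, m along the optical axis (not along the pixel's ray), 0 where there is no reading.
- eyes.calibration(name): a dict with "fovy" (degrees; the focal length in pixels is half the picture's height over the tangent of half this angle, whatever the lens; pixels are square), "cx", "cy" (the principal point, pixels), "R" (3x3) and "t" (3): a world point X has camera coordinates R X + t. Camera axes: x right, y down, z forward; pixel columns grow to the right and rows downward; lengths in m; the calibration is good to about 2 mm. A picture is of the moment at which its call begins. calibration takes no time and is no camera call.
- order.sign_off(): hands the job in; it is judged then, once.
Trained networks look in the newest picture that a camera, given by its name, has taken for a name from the list of things; names that differ only in an ending like _2 or _b are one class to them, and where a whole thing is asked for, a point or a joint stands for the part that bears it (a point fixed in the world has none). Each returns a list of dicts, best first, with "conf" (0 to 1); they miss things now and then, are a little off and sometimes report something else, mostly with a low value. They report only what shows in the picture. A call takes as long as a camera call.
- nets.search_frame(camera, thing): "point" ([column, row] as shares, 0 to 1, of the picture: columns of its width, rows of its height, amid what is visible of it).
- nets.tip_of(camera, thing): "point" ([column, row] as shares, 0 to 1, of the picture: columns of its width, rows of its height: a listed point, or the origin of a listed thing).
The state is a dict: "t": time; "q": joint angles; "qvel": joint speeds; "joint_torque": joint torques, N m; "tcp_pos": TCP position; "tcp_rot": TCP orientation; "force": force on the tool from outside, world axes, zero at the start; "ft_torque": the same for the moment, N m; "finger_gap": finger opening in m; "gripper_force": force on a finger pad.
Only numpy, scipy, OpenCV 4.12 (cv2) and the standard library are available. Lean on these libraries where they do the work, as an engineer would, in place of code of your own. Each camera call takes 0.05 s, during which the arm holds its last target. There are 200 camera calls.

## Working session

There is one attempt and no reset: what is moved stays moved. The work goes in short steps, Python scripts to look and compute and a tool call to move; the robot and the scene stay as the last step left them, time stands still between calls to the robot, and variables do not carry over. Pictures are saved under pics/ and viewed, at most 11 in all, crops included, and the job is handed in when it is done.

Besides the shell and the picture viewer there is one more tool, called after ">>>" as name(argument=value, ...) on one line, values as JSON. carry_out: Moves the arm, as the interface text tells. Its arguments: {"type":"object","properties":{"moves":{"type":"array"}},"required":["moves"]}

```bash
mkdir -p pics; ls; cat > h.py <<'E'
import numpy as np, cv2
from workcell import monitor, eyes, order, nets
def cal(n):
    c=eyes.calibration(n); f=210/np.tan(np.radians(c["fovy"])/2); return f,c["cx"],c["cy"],np.array(c["R"]),np.array(c["t"])
def cloud(n,d):
    f,cx,cy,R,t=cal(n); v,u=np.mgrid[0:420,0:560]
    P=np.stack([(u-cx)/f*d,(v-cy)/f*d,d],-1); P=(P-t)@R; P[d<=0]=np.nan; return P
def proj(n,X):
    f,cx,cy,R,t=cal(n); p=R@np.array(X)+t; return cx+f*p[0]/p[2],cy+f*p[1]/p[2]
E
python3 - <<'E'
from h import *
ims=[]
for n in("scene","top"):
    im,d=eyes.grab_frame(n); np.savez(n+"0.npz",im=im,d=d); cv2.imwrite(f"pics/{n}0.png",im[...,::-1])
    P=cloud(n,d); print(n,eyes.calibration(n))
    for th in["cabinet","upper_handle","lower_drawer","stand","tall_vial","middle_vial","short_vial","dropper_bottle"]:
        for k in("tip_of","search_frame"):
            try:
                for r in getattr(nets,k)(n,th)[:2]:
                    u,v=r["point"][0]*560,r["point"][1]*420
                    print(th,k,round(r["conf"],2),round(u),round(v),P[min(int(v),419),min(int(u),559)].round(3))
            except Exception as e: print(th,k,e)
s=monitor.get_obs(); print(s["t"],s["tcp_pos"],s["tcp_rot"],s["finger_gap"])
E
```

```text
pics
scene {'fovy': 56.77313705604255, 'cx': 274.5281549368603, 'cy': 212.45584484882576, 'R': array([[-0.82884524,  0.55947243,  0.00248246],
       [ 0.42803182,  0.63696392, -0.64114408],
       [-0.36028367, -0.53034665, -0.76741652]]), 't': array([ 0.45925522, -0.18750745,  1.1711003 ])}
cabinet tip_of 0.7 200 204 [ 0.69  -0.117  0.087]
cabinet tip_of 0.21 288 319 [0.692 0.247 0.113]
cabinet search_frame 0.62 135 187 [ 0.813 -0.13   0.202]
upper_handle tip_of 0.73 213 146 [ 0.527 -0.38  -0.002]
upper_handle search_frame 0.89 200 158 [ 0.654 -0.153  0.184]
lower_drawer tip_of it knows: cabinet, carton, counting_tray, dropper_bottle, flat_carton, middle_vial, pump_bottle, short_vial, stand, tall_vial, upper_handle, white_bottle
stand tip_of 0.89 289 319 [0.69  0.248 0.113]
stand tip_of 0.21 330 303 [0.604 0.261 0.106]
stand search_frame 0.76 317 307 [0.63  0.252 0.1  ]
tall_vial tip_of 0.66 343 332 [0.622 0.318 0.108]
tall_vial search_frame 0.8 359 319 [0.596 0.322 0.137]
tall_vial search_frame 0.46 296 338 [0.702 0.282 0.113]
middle_vial tip_of 0.85 330 304 [0.608 0.262 0.108]
mi
[... 1280 characters left out ...]
p_of 0.84 133 188 [0.613 0.301 0.108]
tall_vial tip_of 0.52 296 308 [ 0.393 -0.006  0.033]
middle_vial tip_of 0.82 165 195 [0.601 0.241 0.111]
middle_vial search_frame 0.95 157 204 [0.581 0.244 0.144]
short_vial tip_of 0.8 196 202 [0.587 0.18  0.119]
dropper_bottle tip_of 0.6 230 209 [0.577 0.119 0.111]
dropper_bottle tip_of 0.55 294 308 [ 0.392 -0.002  0.027]
dropper_bottle search_frame 0.94 224 217 [0.562 0.129 0.127]
dropper_bottle search_frame 0.71 397 184 [ 0.641 -0.196  0.056]
1.6 [0.14230995 0.53129309 0.23129577] [[-9.65948762e-01  2.58733432e-01  1.71760457e-05]
 [ 2.58733432e-01  9.65948762e-01  1.23476601e-05]
 [-1.33964276e-05  1.63712242e-05 -1.00000000e+00]] 0.08556785515275951
```

View pictures.

View pics/scene0.png

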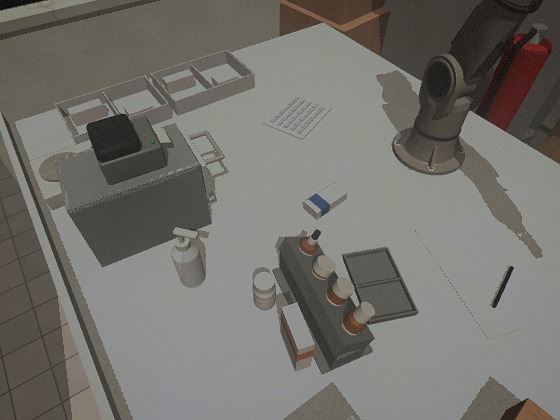

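View pics/top0.png

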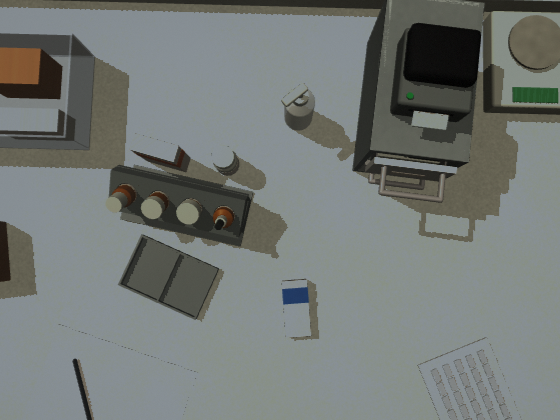

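The scene view shows the cabinet at upper left and the stand at about (320,300). The top view shows the handle bar at about (412,196). In the stand, the tall, middle, short and dropper bottles run left to right at about (118,198), (152,207), (188,211) and (221,219). Next I'll fit exact poses from the depth data.

```bash
python3 - <<'E'
from h import *
C={}
for n in("scene","top"):
    z=np.load(n+"0.npz"); C[n]=(z["im"],cloud(n,z["d"]))
def sel(n,lo,hi):
    im,P=C[n]; m=np.all((P>lo)&(P<hi),-1); return P[m],im[m]
for n in C:
    p,_=sel(n,[.3,-.1,-.02],[.5,.1,.02]); print(n,"table z",np.median(p[:,2]))
    # cabinet top
    p,_=sel(n,[.55,-.4,.195],[1.0,0,.215]); r=cv2.minAreaRect(p[:,:2].astype(np.float32)); print(" cabtop",len(p),np.array(cv2.boxPoints(r)).round(4).tolist(),np.median(p[:,2]))
    # left edge / front edge line fits
    b=np.round(p[:,0]/.004).astype(int); e=np.array([p[b==k][p[b==k][:,1].argmax()] for k in np.unique(b) if (b==k).sum()>3]); 
    print(" left edge slope",np.polyfit(e[3:,0],e[3:,1],1))
    b=np.round(p[:,1]/.004).astype(int); e=np.array([p[b==k][p[b==k][:,0].argmin()] for k in np.unique(b) if (b==k).sum()>3]); print(" front edge",e[:,:2].round(3)[::4].tolist())
    # handle
    p,_=sel(n,[.55,-.3,.168],[.64,-.1,.19]); q=p[:,:2]; print(" handle pts",len(p),q.min(0),q.max(0),np.median(p,0)); 
    b=np.round(p[:,1]/.01).astype(int)
    for k in np.unique(b): print("   y",k*.01,(b==k).sum(),p[b==k][:,0].min().round(4),p[b==k][:,0].max().round(4),p[b==k][:,2].max().round(4))
    # caps : white points above stand
    for nm,c in(("tall",(.576,.315)),("mid",(.58,.248)),("short",(.572,.185))):
        p,col=sel(n,[c[0]-.05,c[1]-.03,.11],[c[0]+.05,c[1]+.03,.21]); w=(col.min(1)>95); p=p[w]
        print(" cap",nm,len(p),p.mean(0).round(4),p.min(0).round(3),p.max(0).round(3))
E
python3 - <<'E'
import cv2
a=cv2.imread('pics/top0.png'); s=cv2.imread('pics/scene0.png')
x=cv2.resize(a[140:250,90:260],(680,440)); 
cv2.imwrite('pics/c1.png',x)
E
```

```text
scene table z -0.0016774665391948564
 cabtop 4531 [[0.654699981212616, -0.27959999442100525], [0.9282000064849854, -0.3070000112056732], [0.9449999928474426, -0.13930000364780426], [0.6714000105857849, -0.11190000176429749]] 0.20285601743198442
 left edge slope [-0.09073981 -0.05456852]
 front edge [[0.91, -0.305], [0.847, -0.29], [0.656, -0.273], [0.658, -0.257], [0.661, -0.24], [0.662, -0.223], [0.664, -0.206], [0.664, -0.191], [0.667, -0.176], [0.666, -0.162], [0.67, -0.145], [0.671, -0.128]]
 handle pts 256 [ 0.5908804  -0.24591562] [ 0.63987474 -0.13523295] [ 0.60723998 -0.18785736  0.17645154]
   y -0.25 1 0.6265 0.6265 0.1774
   y -0.24 71 0.5909 0.6384 0.1799
   y -0.23 10 0.5949 0.6014 0.1794
   y -0.22 12 0.5928 0.6029 0.1785
   y -0.21 12 0.594 0.6031 0.1801
   y -0.2 13 0.5965 0.6046 0.1797
   y -0.19 13 0.5966 0.6058 0.1794
   y -0.18 13 0.5976 0.6069 0.1793
   y -0.17 13 0.599 0.6078 0.1794
   y -0.16 11 0.6005 0.6091 0.1798
   y -0.15 16 0.6011 0.6386 0.1792
   y -0.14 71 0.6011 0.6399 0.1797
 cap tall 287 [0.5828 0.3228 0.1447] [0.562 0.307 0.11 ] [0.615 0.335 0.155]

[... 728 characters left out ...]
0.13756789] [ 0.60569198 -0.19646851  0.17994278]
   y -0.25 48 0.5962 0.6399 0.1844
   y -0.24 123 0.5927 0.6398 0.1836
   y -0.23 38 0.5939 0.6043 0.1829
   y -0.22 35 0.5954 0.6042 0.1837
   y -0.21 35 0.5954 0.6055 0.1826
   y -0.2 34 0.5967 0.6073 0.1832
   y -0.19 36 0.5982 0.6066 0.1824
   y -0.18 36 0.5992 0.6081 0.1823
   y -0.17 36 0.5997 0.6094 0.1831
   y -0.16 33 0.6009 0.6107 0.1828
   y -0.15 75 0.6021 0.6392 0.1835
   y -0.14 84 0.6033 0.6395 0.1836
 cap tall 195 [0.5761 0.3186 0.1506] [0.563 0.306 0.143] [0.588 0.334 0.16 ]
 cap mid 314 [0.5716 0.2558 0.1367] [0.555 0.237 0.127] [0.588 0.274 0.147]
 cap short 363 [0.5661 0.1939 0.1262] [0.549 0.175 0.114] [0.593 0.214 0.136]
```

View pics/c1.png

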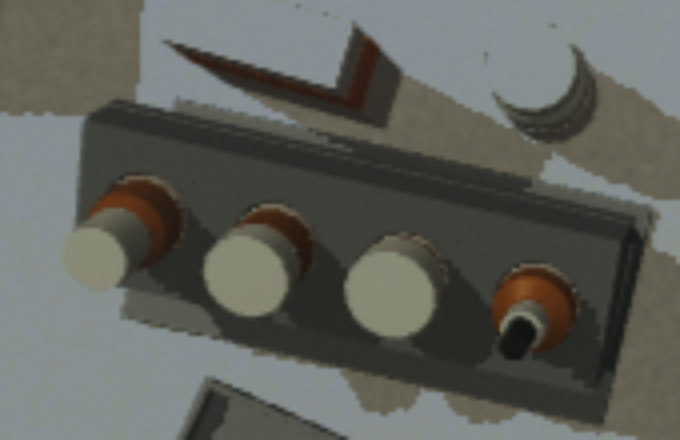

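The crop shows three white caps in a row, with the dropper at the right end. Next I'll refine the vial poses and plan the drawer moves.

```bash
cat > plan.py <<'E'
from h import *
from scipy.spatial.transform import Rotation as Ro
def Rt(yvec,zvec):
    z=np.array(zvec,float); z/=np.linalg.norm(z); y=np.array(yvec,float); y-=y@z*z; y/=np.linalg.norm(y)
    return np.column_stack([np.cross(y,z),y,z])
def plan(wps,p=None,R=None,step=.24,ang=41):
    if p is None: s=monitor.get_obs(); p,R=np.array(s["tcp_pos"]),np.array(s["tcp_rot"])
    for P,T,c in wps:
        P=np.array(P); T=R if T is None else T
        n=max(1,int(np.ceil(max(np.linalg.norm(P-p)/step,np.degrees(Ro.from_matrix(R.T@T).magnitude())/ang))))
        for k in range(n):
            f=1/(n-k); d=R.T@(P-p)*f*100; rv=Ro.from_matrix(R.T@T).as_rotvec(degrees=True)*f
            d=d.round(1); rv=rv.round(1); p=p+R@d/100; R=R@Ro.from_rotvec(rv,degrees=True).as_matrix()
            rows=int(np.ceil(max(np.linalg.norm(d)/5,np.linalg.norm(rv)/8.5)))
            print(d.tolist(),rv.tolist(),"c",c,"rows>=",rows,"->",p.round(3).tolist())
    return p,R
yw=-.1; cx=np.array([np.cos(yw),np.sin(yw),0]); cy=np.array([-np.sin(yw),np.cos(yw),0])
RC=Rt(cx,[0,0,-1])
E
python3 - <<'E'
from plan import *
for n,zb in(("scene",.0017),("top",-.0007)):
    z=np.load(n+"0.npz"); im=z["im"]; P=cloud(n,z["d"]); P[...,2]+=zb
    # stand face: grey, dark
    m=np.all((P>[.52,.09,.06])&(P<[.68,.36,.14]),-1)&(im.max(-1)<95)
    p=P[m]; best=0
    rng=np.random.default_rng(0)
    for _ in range(500):
        a=p[rng.choice(len(p),3,0)]; nn=np.cross(a[1]-a[0],a[2]-a[0]); l=np.linalg.norm(nn)
        if l<1e-6: continue
        nn/=l; k=abs((p-a[0])@nn)<.002
        if abs(nn[2])>.8 and abs(nn[2])<.97 and k.sum()>best: best=k.sum(); K=k
    c=p[K].mean(0); nn=np.linalg.svd(p[K]-c)[2][2]; nn*=np.sign(nn[2])
    print(n,"face n",nn.round(3),"lean",np.degrees(np.arccos(nn[2])).round(1),"yaw",np.arctan2(-nn[1],-nn[0]).round(3),best,c.round(4))
    for nm,cc in(("tall",(.576,.32)),("mid",(.575,.258)),("short",(.570,.196))):
        m=np.all((P>[cc[0]-.04,cc[1]-.03,.11])&(P<[cc[0]+.04,cc[1]+.03,.2]),-1)&(im.min(-1)>95)
        p=P[m]; s=p@nn; top=p[s>np.percentile(s,97)-.006]
        q=top.mean(0); v=np.linalg.svd(top-q)[2][2]; v*=np.sign(v[2])
        top=top[abs((top-q)@v)<.002]
        e=Rt([1,0,0],-v); uv=(top@e[:,:2]).astype(np.float32); (ctr,r)=cv2.minEnclosingCircle(uv)
        q=top.mean(0); C=e[:,0]*ctr[0]+e[:,1]*ctr[1]+v*(q@v)
        print(" ",nm,len(top),"topc",C.round(4),"mean",q.round(4),"r",round(r,4),"axis",v.round(3),"lean",np.degrees(np.arccos(v[2])).round(1))
H=np.array([.6015,-.191,.156])
plan([(H+[0,0,.085],RC,.15),(H,RC,.15),(H,RC,1),(H-.237*cx,RC,1)])
E
```

```text
scene face n [-0.43   0.085  0.899] lean 26.0 yaw -0.194 1904 [0.5962 0.2407 0.1054]
  tall 145 topc [0.574  0.3209 0.1497] mean [0.5751 0.3209 0.1502] r 0.015 axis [-0.396  0.129  0.909] lean 24.6
  mid 216 topc [0.5695 0.2584 0.1358] mean [0.5708 0.2588 0.1364] r 0.0197 axis [-0.421  0.112  0.9  ] lean 25.8
  short 225 topc [0.5643 0.1965 0.1254] mean [0.5648 0.1972 0.1256] r 0.0219 axis [-0.405  0.094  0.909] lean 24.6
top face n [-0.428  0.087  0.9  ] lean 25.9 yaw -0.2 2769 [0.5877 0.2107 0.1029]
  tall 172 topc [0.5765 0.3187 0.1501] mean [0.5762 0.3183 0.15  ] r 0.0153 axis [-0.447  0.115  0.887] lean 27.5
  mid 276 topc [0.5714 0.2558 0.136 ] mean [0.5716 0.2561 0.1361] r 0.019 axis [-0.453  0.094  0.887] lean 27.5
  short 304 topc [0.5658 0.1939 0.1255] mean [0.5662 0.1937 0.1258] r 0.0205 axis [-0.448  0.091  0.89 ] lean 27.2
[-15.8, -14.5, -0.2] [0.0, -0.0, 20.2] c 0.15 rows>= 5 -> [0.257, 0.35, 0.233]
[-19.8, -8.1, -0.3] [0.0, -0.0, 20.2] c 0.15 rows>= 5 -> [0.373, 0.17, 0.236]
[-21.4, -0.8, -0.2] [0.0, -0.0, 20.2] c 0.15 rows>= 5 -> [0.487, -0.011, 0.238]
[-20.3, 6.6, -0.3] [0.0, -0.0, 20.1] c 0.15 rows>= 5 -> [0.602, -0.191, 0.241]
[-0.0, -0.0, 8.5] [0.0, -0.0, 0.0] c 0.15 rows>= 2 -> [0.602, -0.191, 0.156]
[-0.0, -0.0, 0.0] [0.0, -0.0, 0.0] c 1 rows>= 0 -> [0.602, -0.191, 0.156]
[-0.0, -23.7, 0.0] [0.0, -0.0, 0.0] c 1 rows>= 5 -> [0.366, -0.167, 0.156]
```

>>> carry_out(moves=[-3.2,-2.9,0,0,0,4,0.15,-6.4,-5.8,-0.1,0,0,8,0.15,-9.5,-8.7,-0.1,0,0,12,0.15,-12.7,-11.6,-0.2,0,0,16,0.15,-15.8,-14.5,-0.2,0,0,20.2,0.15])

```text
t: 2.1
tcp_pos: [0.2584, 0.3488, 0.2336]
tcp_rot: [[-0.815, 0.579, 0.001], [0.579, 0.815, 0.001], [0.0, 0.001, -1.0]]
force: [0.6, 0.4, -0.4]
finger_gap: 0.0368
gripper_force: 0.0
```

>>> carry_out(moves=[-4,-1.6,0,0,0,4,0.15,-8,-3.2,-0.1,0,0,8,0.15,-12,-4.8,-0.2,0,0,12,0.15,-16,-6.4,-0.2,0,0,16,0.15,-19.8,-8.1,-0.3,0,0,20.2,0.15])

```text
t: 2.6
tcp_pos: [0.3734, 0.1684, 0.2366]
tcp_rot: [[-0.565, 0.825, 0.001], [0.825, 0.565, 0.001], [0.0, 0.001, -1.0]]
force: [0.9, -0.6, -0.1]
finger_gap: 0.0363
gripper_force: 0.0
```

>>> carry_out(moves=[-4.3,-0.1,0,0,0,4,0.15,-8.6,-0.3,-0.1,0,0,8,0.15,-12.8,-0.5,-0.1,0,0,12,0.15,-17.1,-0.6,-0.2,0,0,16,0.15,-21.4,-0.8,-0.2,0,0,20.2,0.15])

```text
t: 3.1
tcp_pos: [0.4885, -0.0118, 0.2388]
tcp_rot: [[-0.247, 0.969, 0.001], [0.969, 0.247, 0.001], [0.0, 0.001, -1.0]]
force: [0.6, 1.6, -0.1]
finger_gap: 0.0365
gripper_force: 0.0
```

>>> carry_out(moves=[-4.1,1.3,0,0,0,4,0.15,-8.1,2.6,-0.1,0,0,8,0.15,-12.2,4,-0.2,0,0,12,0.15,-16.3,5.3,-0.2,0,0,16,0.15,-20.3,6.6,-0.3,0,0,20.1,0.15])

```text
t: 3.6
tcp_pos: [0.6029, -0.192, 0.241]
tcp_rot: [[0.101, 0.995, -0.0], [0.995, -0.101, 0.0], [0.0, -0.0, -1.0]]
force: [0.7, 0.8, 0.6]
finger_gap: 0.0363
gripper_force: 0.0
```

>>> carry_out(moves=[0,0,4.5,0,0,0,0.15,0,0,8.5,0,0,0,0.15,0,0,8.5,0,0,0,0.15,0,0,8.5,0,0,0,1,0,0,8.5,0,0,0,1])

```text
t: 4.1
tcp_pos: [0.6029, -0.1911, 0.1589]
tcp_rot: [[0.098, 0.995, 0.003], [0.995, -0.098, -0.001], [-0.001, 0.003, -1.0]]
force: [0.8, 0.8, -1.3]
finger_gap: 0.0083
gripper_force: 43.1
```

>>> carry_out(moves=[0,0,0,0,0,0,1,0,0,0,0,0,0,1,0,0,0,0,0,0,1])

```text
t: 4.4
tcp_pos: [0.6029, -0.1911, 0.1588]
tcp_rot: [[0.099, 0.995, 0.004], [0.995, -0.099, -0.001], [-0.0, 0.004, -1.0]]
force: [-1.8, 1.3, 6.5]
finger_gap: 0.0081
gripper_force: 58.9
```

>>> carry_out(moves=[0,-3,0,0,0,0,1,0,-7.5,0,0,0,0,1,0,-12,0,0,0,0,1,0,-16.5,0,0,0,0,1,0,-20,0,0,0,0,1])

```text
t: 4.9
tcp_pos: [0.4047, -0.1713, 0.1586]
tcp_rot: [[0.099, 0.995, 0.009], [0.995, -0.099, 0.0], [0.001, 0.009, -1.0]]
force: [2.8, 1.4, 14.9]
finger_gap: 0.008
gripper_force: 63.3
```

>>> carry_out(moves=[0,-1.5,0,0,0,0,1,0,-2.6,0,0,0,0,1,0,-3.3,0,0,0,0,1,0,-3.6,0,0,0,0,1,0,-3.6,0,0,0,0,1])

```text
t: 5.4
tcp_pos: [0.3701, -0.1678, 0.1587]
tcp_rot: [[0.099, 0.995, 0.009], [0.995, -0.099, 0.0], [0.001, 0.008, -1.0]]
force: [1.6, 2.1, 7.0]
finger_gap: 0.0077
gripper_force: 62.4
```

>>> carry_out(moves=[0,-0.3,0,0,0,0,1,0,-0.6,0,0,0,0,1,0,-0.6,0,0,0,0,1])

```text
t: 5.7
tcp_pos: [0.3702, -0.1679, 0.1588]
tcp_rot: [[0.098, 0.995, 0.021], [0.995, -0.098, -0.005], [-0.003, 0.021, -1.0]]
force: [15.9, -0.9, -8.6]
finger_gap: 0.0076
gripper_force: 60.6
```

```bash
cat >> plan.py <<'E'
H1=np.array([.3702,-.1679,.175])
a=np.array([-.43,.10,.897]); a/=np.linalg.norm(a)
RS=Rt([np.cos(-.197),np.sin(-.197),0],-a)
TOP=dict(tall=np.array([.5755,.3197,.150]),mid=np.array([.5705,.257,.136]),short=np.array([.565,.195,.1255]))
POC={k:H1+x*cx+.0295*cy+[0,0,-.075] for k,x in(("tall",.245),("mid",.177),("short",.109))}
DEP=dict(tall=.038,mid=.033,short=.030); HT=dict(tall=.084,mid=.068,short=.056)
E
python3 - <<'E'
from plan import *
g=TOP["tall"]-a*.038
p=np.array([.370,-.168,.157])
plan([(p+[0,0,.09],RC,.15),(p+[.04,.13,.12],RC,-.4),(g+a*.09,RS,-.4),(g,RS,-.4)],p,RC)
print(POC)
E
```

```text
[0.0, 0.0, -9.0] [0.0, 0.0, 0.0] c 0.15 rows>= 2 -> [0.37, -0.168, 0.247]
[13.3, 2.7, -3.0] [0.0, 0.0, 0.0] c -0.4 rows>= 3 -> [0.41, -0.038, 0.277]
[18.8, 5.3, 4.0] [-13.1, -1.1, 2.6] c -0.4 rows>= 4 -> [0.482, 0.143, 0.237]
[19.1, 3.4, 4.7] [-13.0, -1.1, 2.7] c -0.4 rows>= 4 -> [0.553, 0.325, 0.196]
[-0.0, 0.0, 9.0] [-0.0, 0.1, -0.0] c -0.4 rows>= 2 -> [0.592, 0.316, 0.116]
{'tall': array([ 0.61692111, -0.16300656,  0.1       ]), 'mid': array([ 0.54926082, -0.15621789,  0.1       ]), 'short': array([ 0.48160054, -0.14942922,  0.1       ])}
```

>>> carry_out(moves=[0,0.4,0,0,0,0,1,0,0.4,0,0,0,0,0.1,0,0.4,0,0,0,0,0.1,0,0.4,-4,0,0,0,0.1,0,0.4,-9,0,0,0,0.1])

```text
t: 6.2
tcp_pos: [0.3618, -0.1668, 0.245]
tcp_rot: [[0.101, 0.995, -0.008], [0.995, -0.101, 0.001], [-0.0, -0.008, -1.0]]
force: [1.4, -0.0, 0.5]
finger_gap: 0.0384
gripper_force: 0.0
```

```bash
python3 - <<'E'
from plan import *
g=TOP["tall"]-a*.038
plan([([.42,-.03,.275],RC,.0),(g+a*.09,RS,-.4),(g,RS,-.4)])
E
```

```text
[14.2, 4.4, -3.0] [-0.5, 0.0, -0.0] c 0.0 rows>= 4 -> [0.42, -0.03, 0.275]
[18.3, 4.8, 3.9] [-13.0, -1.1, 2.6] c -0.4 rows>= 4 -> [0.486, 0.147, 0.236]
[18.6, 3.1, 4.5] [-13.1, -1.0, 2.6] c -0.4 rows>= 4 -> [0.554, 0.325, 0.196]
[-0.0, -0.0, 8.9] [0.0, -0.0, 0.0] c -0.4 rows>= 2 -> [0.592, 0.316, 0.116]
```

>>> carry_out(moves=[4,1.2,-1,0,0,0,0,8.5,2.6,-2,-0.2,0,0,0,12.5,3.9,-2.7,-0.4,0,0,0,14.2,4.4,-3,-0.5,0,0,0])

```text
t: 6.6
tcp_pos: [0.4235, -0.026, 0.2763]
tcp_rot: [[0.093, 0.996, 0.008], [0.996, -0.093, 0.001], [0.001, 0.008, -1.0]]
force: [-0.2, -0.9, -0.1]
finger_gap: 0.0428
gripper_force: 0.0
```

>>> carry_out(moves=[4.5,1.2,1,-3.3,-0.3,0.6,-0.4,9,2.4,1.9,-6.5,-0.6,1.3,-0.4,13.7,3.6,2.9,-9.8,-0.8,2,-0.4,18.3,4.8,3.9,-13,-1.1,2.6,-0.4])

```text
t: 7.0
tcp_pos: [0.489, 0.1477, 0.2371]
tcp_rot: [[0.148, 0.962, 0.231], [0.989, -0.141, -0.048], [-0.013, 0.235, -0.972]]
force: [1.5, -1.0, 0.1]
finger_gap: 0.0595
gripper_force: 0.0
```

>>> carry_out(moves=[4.6,0.8,1.1,-3.3,-0.3,0.6,-0.4,9.3,1.6,2.2,-6.5,-0.5,1.3,-0.4,14,2.3,3.4,-9.8,-0.8,2,-0.4,18.6,3.1,4.5,-13.1,-1,2.6,-0.4,18.6,3.1,4.5,-13.1,-1,2.6,-0.4])

```text
t: 7.5
tcp_pos: [0.5524, 0.3335, 0.1935]
tcp_rot: [[0.181, 0.882, 0.435], [0.983, -0.154, -0.096], [-0.017, 0.445, -0.895]]
force: [-0.9, -0.2, -0.3]
finger_gap: 0.0595
gripper_force: 0.0
```

```bash
python3 - <<'E'
from plan import *
im,d=eyes.grab_frame("scene"); im2,d2=eyes.grab_frame("top")
cv2.imwrite("pics/s1.png",np.hstack([im[180:400,180:460],im2[130:350,60:340]])[...,::-1])
P=cloud("top",d2)
m=np.all((P>[.33,-.26,.165])&(P<[.40,-.08,.19]),-1); p=P[m]; b=np.round(p[:,1]/.02).astype(int)
for k in np.unique(b): print(k*.02,(b==k).sum(),p[b==k][:,0].min().round(4),p[b==k][:,0].max().round(4))
s=monitor.get_obs(); print(s["t"],s["tcp_pos"],s["finger_gap"])
g=TOP["tall"]-a*.038
plan([(g,RS,-.4)])
E
```

```text
-0.22 159 0.3618 0.3998
-0.2 75 0.3628 0.3741
-0.18 75 0.3655 0.3754
-0.16 74 0.3667 0.3777
-0.14 77 0.3693 0.3806
-0.12 126 0.3706 0.4
7.6 [0.55505822 0.32499689 0.19647557] 0.059745932754199135
[-0.0, -0.2, 8.9] [0.4, 0.1, 0.3] c -0.4 rows>= 2 -> [0.592, 0.316, 0.116]
```

View pics/s1.png

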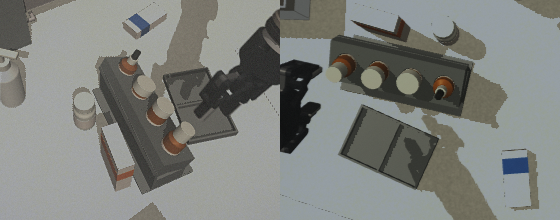

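The crops show the vials untouched and the drawer handle out to its stop. The gripper looks offset from the tall cap at (338,72) in the right half, so I'll check this by projecting the TCP.

```bash
python3 - <<'E'
from plan import *
s=monitor.get_obs();p=s["tcp_pos"];R=np.array(s["tcp_rot"])
ims=[]
for n in("scene","top"):
    im,d=eyes.grab_frame(n); im=im[...,::-1].copy()
    for X,c in((p,(0,0,255)),(p-R[:,2]*.07,(0,255,255)),(TOP["tall"],(0,255,0)),(p+R[:,1]*.03,(255,0,0))):
        u=proj(n,X); cv2.circle(im,(int(u[0]),int(u[1])),2,c,-1); print(n,np.round(u))
    ims.append(im)
a_,b_=ims; cv2.imwrite("pics/s2.png",np.hstack([cv2.resize(a_[230:380,280:430],(400,400)),cv2.resize(b_[130:280,50:200],(400,400))]))
E
```

```text
scene [383. 291.]
scene [410. 265.]
scene [367. 308.]
scene [371. 293.]
top [ 98. 214.]
top [ 76. 231.]
top [112. 205.]
top [ 99. 197.]
```

View pics/s2.png

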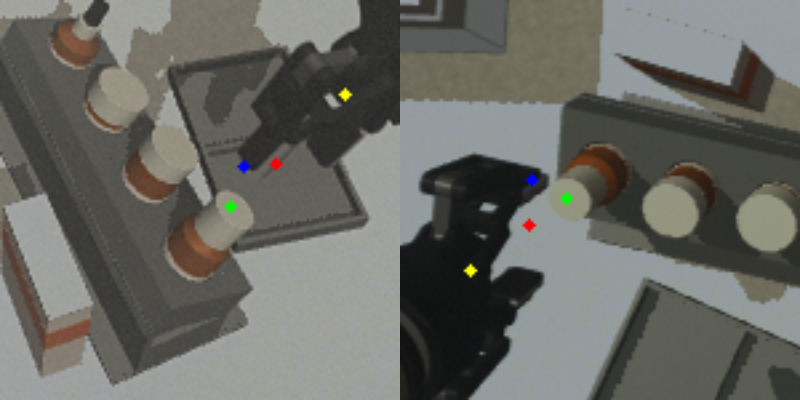

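Both overlays line up, so the apparent offset was only parallax. Next I'll go down onto the tall vial and grip it.

>>> carry_out(moves=[0,-0.1,3.5,0.2,0.1,0.2,-0.4,0,-0.2,7,0.4,0.1,0.3,-0.4,0,-0.2,8.9,0.4,0.1,0.3,-0.4,0,-0.2,8.9,0.4,0.1,0.3,0.2,0,-0.2,8.9,0.4,0.1,0.3,1])

```text
t: 8.2
tcp_pos: [0.5929, 0.314, 0.1186]
tcp_rot: [[0.201, 0.88, 0.429], [0.979, -0.176, -0.099], [-0.012, 0.441, -0.898]]
force: [-1.6, -0.9, -0.9]
finger_gap: 0.0337
gripper_force: 57.3
```

>>> carry_out(moves=[0,0,0,0,0,0,1,0,0,0,0,0,0,1,0,0,0,0,0,0,1])

```text
t: 8.5
tcp_pos: [0.593, 0.3146, 0.1189]
tcp_rot: [[0.199, 0.88, 0.431], [0.98, -0.174, -0.099], [-0.012, 0.442, -0.897]]
force: [-4.7, -3.2, 1.3]
finger_gap: 0.0331
gripper_force: 58.6
```

A gap of 33 mm against a 30 mm cap means the pads are on the shoulder. I'll open, back off 6 mm and grip again.

>>> carry_out(moves=[0,0,0,0,0,0,0,0,0,-0.6,0,0,0,0,0,0,-0.6,0,0,0,1,0,0,-0.6,0,0,0,1,0,0,-0.6,0,0,0,1])

```text
t: 9.0
tcp_pos: [0.5912, 0.3194, 0.1257]
tcp_rot: [[0.195, 0.88, 0.434], [0.981, -0.172, -0.092], [-0.006, 0.444, -0.896]]
force: [-4.9, 0.2, 5.6]
finger_gap: 0.0287
gripper_force: 58.3
```

>>> carry_out(moves=[0,0,0,0,0,0,1,0,0,0,0,0,0,1])

```text
t: 9.2
tcp_pos: [0.5912, 0.3194, 0.1257]
tcp_rot: [[0.195, 0.88, 0.434], [0.981, -0.172, -0.092], [-0.006, 0.444, -0.896]]
force: [-4.2, 0.5, 5.5]
finger_gap: 0.0286
gripper_force: 58.3
```

>>> carry_out(moves=[0,0,-1.5,0,0,0,1,0,0,-3,0,0,0,1,0,0,-4.5,0,0,0,1,0,0,-6.5,0,0,0,1,0,0,-9,0,0,0,1])

```text
t: 9.7
tcp_pos: [0.5513, 0.3243, 0.2052]
tcp_rot: [[0.199, 0.88, 0.431], [0.98, -0.173, -0.098], [-0.012, 0.442, -0.897]]
force: [-0.1, 0.4, -0.1]
finger_gap: 0.0285
gripper_force: 60.2
```

```bash
python3 - <<'E'
from plan import *
s=monitor.get_obs(); print(s["t"],s["tcp_pos"],s["finger_gap"],s["force"])
P=POC["tall"]
print(P)
plan([([.55,.26,.27],None,1),([P[0],P[1],.265],RC,1),([P[0],P[1],.165],RC,1)])
E
```

```text
9.7 [0.55126316 0.3242631  0.20522857] 0.028509044470877067 [-0.12347096  0.40763135 -0.0795961 ]
[ 0.61692111 -0.16300656  0.1       ]
[-6.4, 3.9, -5.2] [0.0, 0.0, 0.0] c 1 rows>= 2 -> [0.55, 0.26, 0.27]
[-20.1, 6.5, 3.7] [13.1, 1.0, -2.7] c 1 rows>= 5 -> [0.584, 0.048, 0.268]
[-20.4, 6.2, 2.0] [13.1, 1.0, -2.8] c 1 rows>= 5 -> [0.617, -0.163, 0.265]
[0.0, -0.0, 10.0] [-0.0, -0.0, 0.0] c 1 rows>= 2 -> [0.617, -0.163, 0.165]
```

>>> carry_out(moves=[-2,1.3,-1.7,0,0,0,1,-4.2,2.6,-3.5,0,0,0,1,-6.4,3.9,-5.2,0,0,0,1])

```text
t: 10.0
tcp_pos: [0.5508, 0.2599, 0.2708]
tcp_rot: [[0.198, 0.88, 0.432], [0.98, -0.173, -0.096], [-0.01, 0.443, -0.897]]
force: [0.7, 0.2, -0.3]
finger_gap: 0.0286
gripper_force: 60.2
```

>>> carry_out(moves=[-4,1.3,0.7,2.6,0.2,-0.5,1,-8,2.6,1.5,5.2,0.4,-1.1,1,-12,3.9,2.2,7.9,0.6,-1.6,1,-16.1,5.2,3,10.5,0.8,-2.2,1,-20.1,6.5,3.7,13.1,1,-2.7,1])

```text
t: 10.5
tcp_pos: [0.5841, 0.0472, 0.268]
tcp_rot: [[0.148, 0.964, 0.222], [0.989, -0.142, -0.041], [-0.008, 0.226, -0.974]]
force: [1.0, -0.3, -0.6]
finger_gap: 0.0285
gripper_force: 60.3
```

>>> carry_out(moves=[-4.2,1.3,0.4,2.6,0.2,-0.6,1,-8.5,2.6,0.8,5.2,0.4,-1.1,1,-13,4,1.3,7.9,0.6,-1.7,1,-17.5,5.3,1.7,10.5,0.8,-2.2,1,-20.4,6.2,2,13.1,1,-2.8,1])

```text
t: 11.0
tcp_pos: [0.6174, -0.1673, 0.2646]
tcp_rot: [[0.102, 0.995, -0.001], [0.995, -0.102, -0.0], [-0.001, -0.001, -1.0]]
force: [0.7, -0.8, 0.2]
finger_gap: 0.0285
gripper_force: 60.3
```

```bash
cat > chk.py <<'E'
from plan import *
import sys
ims=[]
for n in("scene","top"):
    im,d=eyes.grab_frame(n); im=im[...,::-1].copy()
    np.savez(n+sys.argv[1]+".npz",im=im,d=d)
    P=cloud(n,d); P[...,2]+=dict(scene=.0017,top=-.0007)[n]
    ims.append(im)
cv2.imwrite(f"pics/{sys.argv[1]}.png",np.hstack([cv2.resize(ims[0][90:270,110:310],(400,360)),cv2.resize(ims[1][120:300,320:520],(400,360))]))
E
python3 chk.py k1; python3 - <<'E'
from plan import *
s=monitor.get_obs(); print(s["t"],s["tcp_pos"],s["finger_gap"],np.array(s["tcp_rot"])[:,2])
P=POC["tall"]
plan([([P[0],P[1],.160],RC,1)])
E
```

```text
11.1 [ 0.61733269 -0.17049692  0.26262795] 0.028409496998549562 [-0.00308635 -0.0042665  -0.99998614]
[0.8, -0.1, 10.3] [-0.2, 0.3, -0.5] c 1 rows>= 3 -> [0.617, -0.163, 0.16]
```

View pics/k1.png

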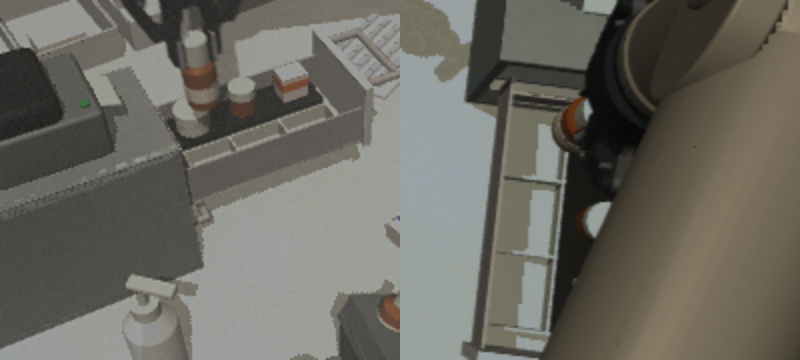

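The scene view shows the vial held upright above the rear of the drawer. The top view shows the empty left row, with the rear pocket at about (535,145). I'll verify the pocket and vial positions numerically.

```bash
python3 - <<'E'
from plan import *
for n in("scene","top"):
    d=np.load(n+"k1.npz"); im=d["im"]; P=cloud(n,d["d"]); P[...,2]+=dict(scene=.0017,top=-.0007)[n]
    for k in POC:
        u=proj(n,POC[k]); print(n,k,np.round(u,1),"crop",(((u[0]-320)*2+400,(u[1]-120)*2) if n=="top" else ((u[0]-110)*2,(u[1]-90)*2)))
    # drawer frame of points
    Q=np.stack([(P-H1)@cx,(P-H1)@cy,P[...,2]],-1)
    # left side wall top (z ~ .152), dividers (z~.122)
    m=(abs(Q[...,2]-.152)<.004)&(Q[...,0]>.07)&(Q[...,0]<.27)&(Q[...,1]>.03)&(Q[...,1]<.09); print(" side wall y",np.percentile(Q[m][:,1],[5,50,95]).round(4),m.sum())
    m=(abs(Q[...,2]-.122)<.003)&(Q[...,0]>.06)&(Q[...,0]<.29)&(Q[...,1]>.015)&(Q[...,1]<.045); h,e=np.histogram(Q[m][:,0],bins=np.arange(.06,.3,.004)); print(" div x",[(round(e[i],3),h[i]) for i in range(len(h)) if h[i]>3])
    m=(abs(Q[...,2]-.100)<.003)&(Q[...,0]>.06)&(Q[...,0]<.29)&(Q[...,1]>-.01)&(Q[...,1]<.08); print(" floor y",np.percentile(Q[m][:,1],[2,98]).round(4),m.sum())
    # vial body in hand amber
    hsv=cv2.cvtColor(im,cv2.COLOR_BGR2HSV); m=(hsv[...,0]<15)&(hsv[...,1]>100)&(P[...,2]>.19)&(abs(Q[...,0]-.245)<.06)&(abs(Q[...,1]-.03)<.06)
    if m.sum(): print(" vial",m.sum(),P[m].mean(0).round(4),P[m].min(0).round(4),P[m].max(0).round(4))
E
```

```text
scene tall [216.5 175.4] crop (np.float64(213.08708116239097), np.float64(170.81102738084837))
scene mid [241.5 166.4] crop (np.float64(263.0679104184204), np.float64(152.83092595012477))
scene short [265.5 157.8] crop (np.float64(310.9720792361235), np.float64(135.59788225881977))
 side wall y [0.0586 0.062  0.0643] 167
 div x [(np.float64(0.072), np.int64(5)), (np.float64(0.208), np.int64(5))]
 floor y [0.0003 0.0641] 273
 vial 183 [ 0.6205 -0.1546  0.246 ] [ 0.5995 -0.166   0.2097] [ 0.6333 -0.1483  0.2641]
top tall [383.5 192.1] crop (np.float64(527.0434023010268), np.float64(144.21038796835182))
top mid [379.5 228.5] crop (np.float64(518.9104234520335), np.float64(216.97881086294393))
top short [375.3 265.3] crop (np.float64(510.6732821050472), np.float64(290.6792097093287))
 side wall y [0.0577 0.0594 0.0608] 247
 div x [(np.float64(0.072), np.int64(9)), (np.float64(0.076), np.int64(17)), (np.float64(0.14), np.int64(11)), (np.float64(0.144), np.int64(17)), (np.float64(0.208), np.int64(13)), (np.float64(0.212), np.int64(15)), (np.float64(0.276), np.int64(15)), (np.float64(0.28), np.int64(9))]
 floor y [0.0002 0.0602] 2859
 vial 149 [ 0.6148 -0.1634  0.2531] [ 0.5862 -0.1772  0.2112] [ 0.6336 -0.1571  0.4187]
```

>>> carry_out(moves=[0.8,-0.1,0,-0.2,0.3,-0.5,1,0.8,-0.1,3,-0.2,0.3,-0.5,1,0.8,-0.1,6,-0.2,0.3,-0.5,1,0.8,-0.1,8.7,-0.2,0.3,-0.5,1,0.8,-0.1,9.8,-0.2,0.3,-0.5,1])

```text
t: 11.6
tcp_pos: [0.6172, -0.1503, 0.1637]
tcp_rot: [[0.086, 0.996, 0.001], [0.996, -0.086, 0.009], [0.009, 0.001, -1.0]]
force: [0.0, 0.3, -0.1]
finger_gap: 0.0287
gripper_force: 61.6
```

>>> carry_out(moves=[0,0,0.2,0,0,0,1,0,0,0.3,0,0,0,1,0,0,0.4,0,0,0,1,0,0,0.4,0,0,0,1])

```text
t: 12.0
tcp_pos: [0.6195, -0.154, 0.1626]
tcp_rot: [[0.089, 0.996, 0.007], [0.996, -0.089, 0.007], [0.007, 0.006, -1.0]]
force: [0.1, -0.1, -0.3]
finger_gap: 0.0286
gripper_force: 61.6
```

>>> carry_out(moves=[-0.8,0,0,0.2,-0.3,0.5,1,-0.8,0,0.3,0.2,-0.3,0.5,1,-0.8,0,0.5,0.2,-0.3,0.5,1,-0.8,0,0.5,0.2,-0.3,0.5,1])

```text
t: 12.4
tcp_pos: [0.6177, -0.162, 0.1556]
tcp_rot: [[0.099, 0.995, -0.001], [0.995, -0.099, 0.002], [0.002, -0.001, -1.0]]
force: [0.3, -0.4, -0.6]
finger_gap: 0.0285
gripper_force: 61.5
```

```bash
python3 - <<'E'
from plan import *
s=monitor.get_obs(); print(s["t"],s["tcp_pos"],s["tcp_rot"],s["force"],s["qvel"])
plan([(list(POC["tall"][:2])+[.1554],RC,1)])
E
```

```text
12.4 [ 0.61768419 -0.16197222  0.15555307] [[ 9.86288695e-02  9.95124148e-01 -5.25577591e-04]
 [ 9.95121736e-01 -9.86274070e-02  2.31646402e-03]
 [ 2.25333293e-03 -7.51483912e-04 -9.99997179e-01]] [ 0.25036819 -0.41670113 -0.58258233] [-5.79969002e-03 -2.90800145e-03 -1.89737221e-03 -5.00272814e-03
  2.79071813e-03  3.54041057e-03  7.67218358e-05]
[-0.1, -0.1, 0.0] [-0.0, -0.1, 0.1] c 1 rows>= 1 -> [0.617, -0.163, 0.156]
```

>>> carry_out(moves=[-0.1,0,0.1,0,0,0,1,-0.1,0,0.1,0,0,0,1,-0.1,0,0.2,0,0,0,1,-0.1,0,0.2,0,0,0,1])

```text
t: 12.8
tcp_pos: [0.618, -0.1631, 0.1546]
tcp_rot: [[0.098, 0.995, 0.001], [0.995, -0.098, 0.002], [0.002, 0.001, -1.0]]
force: [0.2, 0.3, 1.2]
finger_gap: 0.028
gripper_force: 61.9
```

>>> carry_out(moves=[0,0,0.1,0,0,0,1,0,0,0.1,0,0,0,1])

```text
t: 13.0
tcp_pos: [0.6181, -0.163, 0.1545]
tcp_rot: [[0.098, 0.995, 0.001], [0.995, -0.098, 0.002], [0.002, 0.001, -1.0]]
force: [-1.8, 0.5, 5.6]
finger_gap: 0.0285
gripper_force: 62.4
```

The vial is resting on the floor. Next I'll release it gently and lift away.

>>> carry_out(moves=[0,0,-0.1,0,0,0,0.25,0,0,-0.1,0,0,0,0,0,0,-0.1,0,0,0,0,0,0,-2.5,0,0,0,0,0,0,-7,0,0,0,0])

```text
t: 13.5
tcp_pos: [0.6154, -0.1617, 0.2193]
tcp_rot: [[0.099, 0.995, -0.009], [0.995, -0.099, 0.005], [0.004, -0.009, -1.0]]
force: [0.8, 0.7, 0.3]
finger_gap: 0.0429
gripper_force: 0.0
```

>>> carry_out(moves=[0,0,-4.5,0,0,0,0,0,0,-4.5,0,0,0,0])

```text
t: 13.7
tcp_pos: [0.6212, -0.1653, 0.2759]
tcp_rot: [[0.098, 0.995, 0.014], [0.995, -0.098, -0.003], [-0.001, 0.015, -1.0]]
force: [0.1, -0.3, 0.8]
finger_gap: 0.0422
gripper_force: 0.0
```

```bash
python3 - <<'E'
from plan import *
s=monitor.get_obs(); print(s["t"],s["tcp_pos"])
g=TOP["mid"]-a*.028
plan([([.50,.10,.28],RC,-.2),(g+a*.08,RS,-.4),(g,RS,-.4)])
E
```

```text
13.7 [ 0.62123602 -0.1653136   0.27590498]
[12.6, -7.3, -0.3] [0.4, 0.0, 0.0] c -0.2 rows>= 3 -> [0.561, -0.033, 0.278]
[12.6, -7.4, -0.3] [0.4, 0.1, 0.1] c -0.2 rows>= 3 -> [0.5, 0.1, 0.28]
[16.6, 3.2, 9.7] [-26.1, -2.2, 5.3] c -0.4 rows>= 4 -> [0.548, 0.262, 0.183]
[0.0, -0.0, 8.0] [0.0, 0.1, -0.0] c -0.4 rows>= 2 -> [0.583, 0.254, 0.111]
```

>>> carry_out(moves=[4.2,-2.4,-0.1,0.1,0,0,0,8.4,-4.9,-0.2,0.2,0,0,-0.2,12.6,-7.3,-0.3,0.4,0,0,-0.2,16.8,-9.8,-0.4,0.6,0,0,-0.2,21,-12.2,-0.5,0.8,0,0,-0.2])

```text
t: 14.2
tcp_pos: [0.5159, 0.0595, 0.273]
tcp_rot: [[0.098, 0.995, -0.013], [0.995, -0.098, 0.004], [0.002, -0.014, -1.0]]
force: [1.6, 1.4, 0.4]
finger_gap: 0.0514
gripper_force: 0.0
```

>>> carry_out(moves=[4.2,-2.5,-0.1,0,0,0,-0.2,4.2,-2.5,-0.1,0,0,0,-0.2])

```text
t: 14.4
tcp_pos: [0.4932, 0.112, 0.2743]
tcp_rot: [[0.083, 0.996, -0.016], [0.997, -0.082, 0.009], [0.008, -0.017, -1.0]]
force: [0.5, 0.3, -0.1]
finger_gap: 0.051
gripper_force: 0.0
```

>>> carry_out(moves=[3.5,0.8,2,-5.2,-0.4,1,-0.4,7,1.5,4,-10.4,-0.9,2,-0.4,10.5,2.2,6,-15.7,-1.3,3.1,-0.4,14,2.9,8,-20.9,-1.8,4.2,-0.4,16.6,3.2,9.7,-26.1,-2.2,5.3,-0.4])

```text
t: 14.9
tcp_pos: [0.5433, 0.267, 0.1771]
tcp_rot: [[0.193, 0.886, 0.421], [0.981, -0.169, -0.095], [-0.013, 0.432, -0.902]]
force: [0.6, 0.0, -0.6]
finger_gap: 0.06
gripper_force: 0.0
```

>>> carry_out(moves=[0,0,0,0,0,0,-0.4,0,0,0,0,0,0,-0.4,0,0,0,0,0,0,-0.4])

```text
t: 15.2
tcp_pos: [0.5444, 0.2624, 0.1786]
tcp_rot: [[0.198, 0.887, 0.418], [0.98, -0.172, -0.099], [-0.016, 0.429, -0.903]]
force: [0.1, -0.1, 0.3]
finger_gap: 0.0598
gripper_force: 0.0
```

```bash
python3 - <<'E'
from plan import *
s=monitor.get_obs(); print(s["t"],s["tcp_pos"],s["finger_gap"])
g=TOP["mid"]-a*.028
plan([(g,RS,-.4)])
E
python3 chk.py k2
```

```text
15.2 [0.5444346  0.26244903 0.17858763] 0.05977051204574093
[0.1, 0.6, 7.8] [-0.8, 0.1, -0.1] c -0.4 rows>= 2 -> [0.583, 0.255, 0.111]
```

View pics/k2.png

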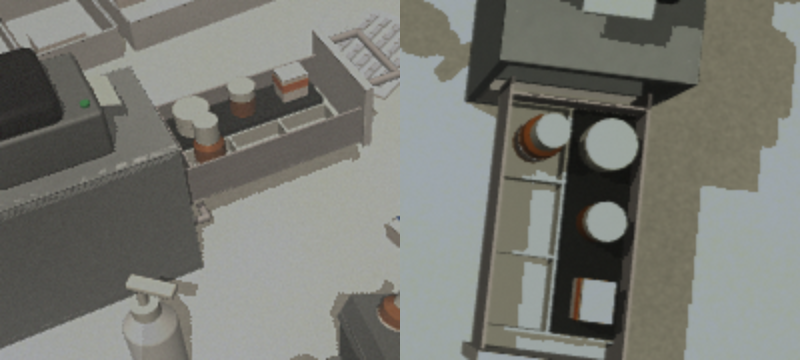

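The tall bottle stands upright in the rear pocket at about (540,135), and the drawer is still out. The middle vial is next.

>>> carry_out(moves=[0.1,0.6,0,-0.8,0.1,-0.1,-0.4,0.1,0.6,4,-0.8,0.1,-0.1,-0.4,0.1,0.6,7.8,-0.8,0.1,-0.1,-0.4,0.1,0.6,7.8,-0.8,0.1,-0.1,-0.4,0.1,0.6,7.8,-0.8,0.1,-0.1,0])

```text
t: 15.8
tcp_pos: [0.5819, 0.2555, 0.1101]
tcp_rot: [[0.195, 0.882, 0.43], [0.981, -0.168, -0.1], [-0.016, 0.441, -0.897]]
force: [-0.6, 0.4, 0.4]
finger_gap: 0.0464
gripper_force: 0.0
```

>>> carry_out(moves=[0,0,0,0,0,0,1,0,0,0,0,0,0,1,0,0,0,0,0,0,1,0,0,0,0,0,0,1])

```text
t: 16.2
tcp_pos: [0.5822, 0.2574, 0.1116]
tcp_rot: [[0.192, 0.881, 0.433], [0.981, -0.167, -0.096], [-0.013, 0.443, -0.896]]
force: [-1.1, -1.7, 3.4]
finger_gap: 0.0373
gripper_force: 60.3
```

>>> carry_out(moves=[0,0,-1.5,0,0,0,1,0,0,-3,0,0,0,1,0,0,-4.5,0,0,0,1,0,0,-6.5,0,0,0,1,0,0,-9,0,0,0,1])

```text
t: 16.7
tcp_pos: [0.5415, 0.2653, 0.1906]
tcp_rot: [[0.193, 0.883, 0.429], [0.981, -0.166, -0.099], [-0.016, 0.44, -0.898]]
force: [0.2, 0.7, -0.0]
finger_gap: 0.0376
gripper_force: 61.4
```

>>> carry_out(moves=[0,0,0,0,0,0,1,0,0,0,0,0,0,1])

```text
t: 16.9
tcp_pos: [0.5423, 0.2662, 0.191]
tcp_rot: [[0.192, 0.882, 0.431], [0.981, -0.166, -0.097], [-0.014, 0.441, -0.897]]
force: [-0.2, -0.2, -1.1]
finger_gap: 0.0373
gripper_force: 61.4
```

```bash
python3 - <<'E'
from plan import *
s=monitor.get_obs(); print(s["t"],s["tcp_pos"],s["finger_gap"],s["force"])
P=POC["mid"]
plan([([.53,.20,.265],None,1),([P[0],P[1],.265],RC,1),([P[0],P[1],.148],RC,1)])
E
```

```text
16.9 [0.54234547 0.26616319 0.19097221] 0.037331825890853904 [-0.20397349 -0.150144   -1.11016004]
[-6.8, 3.3, -6.5] [0.0, 0.0, 0.0] c 1 rows>= 2 -> [0.53, 0.2, 0.265]
[-17.3, 3.8, 2.1] [13.1, 1.0, -2.5] c 1 rows>= 4 -> [0.54, 0.022, 0.265]
[-17.5, 3.4, 1.0] [13.0, 1.0, -2.6] c 1 rows>= 4 -> [0.549, -0.156, 0.265]
[-0.0, -0.0, 11.7] [0.0, -0.0, 0.1] c 1 rows>= 3 -> [0.549, -0.156, 0.148]
```

>>> carry_out(moves=[-2,1,-2.1,0,0,0,1,-4.4,2.1,-4.2,0,0,0,1,-6.8,3.3,-6.5,0,0,0,1])

```text
t: 17.2
tcp_pos: [0.5297, 0.1982, 0.2632]
tcp_rot: [[0.193, 0.883, 0.428], [0.981, -0.165, -0.101], [-0.019, 0.439, -0.898]]
force: [0.2, -0.1, -0.4]
finger_gap: 0.0376
gripper_force: 61.4
```

>>> carry_out(moves=[-4,0.9,0.5,3,0.2,-0.6,1,-8.5,1.9,1,6.5,0.5,-1.2,1,-13,2.9,1.6,9.8,0.7,-1.8,1,-17.3,3.8,2.1,13.1,1,-2.5,1])

```text
t: 17.6
tcp_pos: [0.5392, 0.0192, 0.2643]
tcp_rot: [[0.146, 0.965, 0.218], [0.989, -0.14, -0.045], [-0.013, 0.223, -0.975]]
force: [1.2, 0.3, -0.4]
finger_gap: 0.0373
gripper_force: 61.5
```

>>> carry_out(moves=[-4.5,0.9,0.3,3.3,0.3,-0.7,1,-9,1.8,0.5,6.6,0.5,-1.3,1,-13,2.6,0.8,9.8,0.8,-2,1,-16,3.1,0.9,12,0.9,-2.4,1,-17.5,3.4,1,13,1,-2.6,1])

```text
t: 18.1
tcp_pos: [0.5482, -0.1621, 0.2636]
tcp_rot: [[0.107, 0.994, -0.004], [0.994, -0.107, -0.004], [-0.005, -0.004, -1.0]]
force: [-0.9, -0.0, -0.6]
finger_gap: 0.0373
gripper_force: 61.5
```

>>> carry_out(moves=[0,0,0,0,0,0,1,0,0,0,0,0,0,1,0,0,0,0,0,0,1,0,0,0,0,0,0,1])

```text
t: 18.5
tcp_pos: [0.5493, -0.1547, 0.2652]
tcp_rot: [[0.097, 0.995, 0.0], [0.995, -0.097, 0.0], [0.0, 0.0, -1.0]]
force: [-0.3, -0.5, -1.0]
finger_gap: 0.0373
gripper_force: 61.5
```

```bash
python3 - <<'E'
from plan import *
s=monitor.get_obs(); print(s["t"],s["tcp_pos"],s["finger_gap"],s["force"])
P=POC["mid"]
plan([([P[0],P[1],.146],RC,1)])
E
```

```text
18.5 [ 0.54932979 -0.15473694  0.265182  ] 0.03727982853083609 [-0.32717264 -0.47114288 -0.98246076]
[-0.2, 0.0, 11.9] [0.0, -0.0, 0.2] c 1 rows>= 3 -> [0.549, -0.157, 0.146]
```

>>> carry_out(moves=[-0.1,0,3,0,0,0.1,1,-0.1,0,6,0,0,0.1,1,-0.1,0,9,0,0,0.1,1,-0.1,0,11,0,0,0.1,1,-0.1,0,11.7,0,0,0.1,1])

```text
t: 19.0
tcp_pos: [0.5477, -0.1555, 0.1461]
tcp_rot: [[0.1, 0.995, -0.004], [0.995, -0.1, 0.001], [0.001, -0.004, -1.0]]
force: [-0.9, 0.4, -1.0]
finger_gap: 0.0373
gripper_force: 61.5
```

>>> carry_out(moves=[0,0,0.2,0,0,0,1,0,0,0.3,0,0,0,1,0,0,0.4,0,0,0,1,0,0,0.5,0,0,0,1,0,0,0.5,0,0,0,1])

```text
t: 19.5
tcp_pos: [0.5495, -0.158, 0.1439]
tcp_rot: [[0.102, 0.995, 0.001], [0.995, -0.102, -0.001], [-0.001, 0.001, -1.0]]
force: [0.6, -0.4, -1.7]
finger_gap: 0.037
gripper_force: 61.5
```

>>> carry_out(moves=[0.1,0,0.1,0,0,0,1,0.1,0,0.1,0,0,0,1,0.1,0,0.2,0,0,0,1,0.1,0,0.2,0,0,0,1])

```text
t: 19.9
tcp_pos: [0.5494, -0.1569, 0.1415]
tcp_rot: [[0.102, 0.995, 0.0], [0.995, -0.102, -0.001], [-0.001, 0.001, -1.0]]
force: [0.7, 0.6, 0.6]
finger_gap: 0.0374
gripper_force: 61.8
```

>>> carry_out(moves=[0,0,0.1,0,0,0,1,0,0,0.1,0,0,0,1,0,0,0.2,0,0,0,1,0,0,0.2,0,0,0,1])

```text
t: 20.3
tcp_pos: [0.5499, -0.1569, 0.1414]
tcp_rot: [[0.101, 0.995, 0.002], [0.995, -0.101, -0.0], [-0.0, 0.002, -1.0]]
force: [-1.3, 1.7, 9.9]
finger_gap: 0.0371
gripper_force: 62.5
```

>>> carry_out(moves=[0,0,-0.2,0,0,0,0.05,0,0,-0.2,0,0,0,-0.15,0,0,-0.2,0,0,0,-0.15,0,0,-2.5,0,0,0,-0.15,0,0,-7,0,0,0,-0.15])

```text
t: 20.8
tcp_pos: [0.5464, -0.1552, 0.206]
tcp_rot: [[0.102, 0.995, -0.009], [0.995, -0.102, 0.001], [0.0, -0.009, -1.0]]
force: [1.4, 0.0, 0.3]
finger_gap: 0.0493
gripper_force: 0.0
```

>>> carry_out(moves=[0,0,-5,0,0,0,-0.15,0,0,-6.5,0,0,0,-0.15,0,0,-6.5,0,0,0,-0.15,0,0,-6.5,0,0,0,-0.15])

```text
t: 21.2
tcp_pos: [0.5488, -0.1564, 0.2733]
tcp_rot: [[0.102, 0.995, -0.001], [0.995, -0.102, -0.0], [-0.0, -0.001, -1.0]]
force: [-0.7, 0.2, -0.7]
finger_gap: 0.0492
gripper_force: 0.0
```

```bash
python3 - <<'E'
from plan import *
s=monitor.get_obs(); print(s["t"],s["tcp_pos"],s["finger_gap"])
g=TOP["short"]-a*.026
plan([([.50,.06,.275],RC,-.2),(g+a*.08,RS,-.4)])
E
python3 chk.py k3
```

```text
21.2 [ 0.54878976 -0.15643238  0.27329076] 0.049247524611627236
[21.0, -7.1, -0.2] [-0.1, 0.0, -0.1] c -0.2 rows>= 5 -> [0.5, 0.06, 0.275]
[14.4, 2.8, 10.1] [-26.1, -2.1, 5.3] c -0.4 rows>= 4 -> [0.542, 0.2, 0.174]
```

>>> carry_out(moves=[4.2,-1.4,0,0,0,0,-0.2,8.4,-2.8,-0.1,0,0,0,-0.2,12.6,-4.3,-0.1,0,0,0,-0.2,16.8,-5.7,-0.2,0,0,0,-0.2,21,-7.1,-0.2,0,0,0,-0.2])

```text
t: 21.8
tcp_pos: [0.4983, 0.0612, 0.2744]
tcp_rot: [[0.101, 0.995, -0.003], [0.995, -0.101, -0.002], [-0.002, -0.003, -1.0]]
force: [0.4, 1.1, -0.4]
finger_gap: 0.051
gripper_force: 0.0
```

>>> carry_out(moves=[2.9,0.6,2,-5.2,-0.4,1,-0.4,5.8,1.2,4,-10.4,-0.9,2,-0.4,8.7,1.8,6,-15.7,-1.3,3.1,-0.4,11.6,2.4,8,-20.9,-1.7,4.2,-0.4,14.4,2.8,10.1,-26.1,-2.1,5.3,-0.4])

```text
t: 22.3
tcp_pos: [0.5415, 0.2008, 0.1733]
tcp_rot: [[0.198, 0.88, 0.432], [0.98, -0.171, -0.101], [-0.015, 0.443, -0.896]]
force: [0.2, -0.6, -0.6]
finger_gap: 0.0596
gripper_force: 0.0
```

>>> carry_out(moves=[0,0,0,0,0,0,-0.4,0,0,0,0,0,0,-0.4,0,0,0,0,0,0,-0.4,0,0,0,0,0,0,-0.4])

```text
t: 22.7
tcp_pos: [0.5436, 0.1977, 0.1758]
tcp_rot: [[0.202, 0.88, 0.43], [0.979, -0.174, -0.102], [-0.015, 0.442, -0.897]]
force: [-0.1, -0.3, 0.3]
finger_gap: 0.06
gripper_force: 0.0
```

```bash
python3 - <<'E'
from plan import *
s=monitor.get_obs(); print(s["t"],s["tcp_pos"],s["finger_gap"])
g=TOP["short"]-a*.026
plan([(g,RS,-.4)])
E
python3 chk.py k4
```

```text
22.7 [0.54356267 0.19774591 0.17576052] 0.05996172178597791
[0.2, -0.3, 8.1] [0.0, 0.1, -0.3] c -0.4 rows>= 2 -> [0.576, 0.192, 0.102]
```

View pics/k4.png

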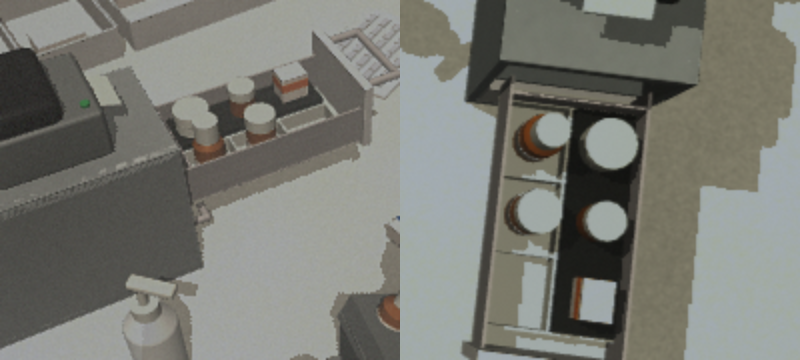

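The tall and middle bottles both stand upright in their pockets, at about (545,130) and (533,212). The short one is next.

>>> carry_out(moves=[0,-0.2,3,0,0,0,-0.4,0,-0.2,6,0,0,0,-0.4,0,-0.2,7.7,0,0,0,-0.4,0,-0.2,8.1,0,0,0,-0.4,0,-0.2,8.1,0,0,0,-0.1])

```text
t: 23.3
tcp_pos: [0.5759, 0.1908, 0.1015]
tcp_rot: [[0.2, 0.881, 0.43], [0.98, -0.172, -0.102], [-0.016, 0.441, -0.897]]
force: [0.5, 0.0, 0.2]
finger_gap: 0.0473
gripper_force: 0.0
```

>>> carry_out(moves=[0,0,0,0,0,0,1,0,0,0,0,0,0,1,0,0,0,0,0,0,1,0,0,0,0,0,0,1])

```text
t: 23.7
tcp_pos: [0.5758, 0.1922, 0.1023]
tcp_rot: [[0.198, 0.881, 0.431], [0.98, -0.171, -0.1], [-0.015, 0.442, -0.897]]
force: [-2.5, 0.0, 3.4]
finger_gap: 0.0402
gripper_force: 60.6
```

>>> carry_out(moves=[0,0,-1.5,0,0,0,1,0,0,-3,0,0,0,1,0,0,-4.5,0,0,0,1,0,0,-6.5,0,0,0,1,0,0,-9,0,0,0,1])

```text
t: 24.2
tcp_pos: [0.5359, 0.2008, 0.1822]
tcp_rot: [[0.198, 0.881, 0.429], [0.98, -0.171, -0.102], [-0.017, 0.44, -0.898]]
force: [0.0, 0.3, -0.8]
finger_gap: 0.0405
gripper_force: 61.9
```

>>> carry_out(moves=[0,0,0,0,0,0,1,0,0,0,0,0,0,1])

```text
t: 24.4
tcp_pos: [0.5367, 0.2017, 0.1824]
tcp_rot: [[0.197, 0.881, 0.43], [0.98, -0.171, -0.099], [-0.014, 0.441, -0.897]]
force: [-0.0, 0.1, -0.8]
finger_gap: 0.0406
gripper_force: 61.9
```

```bash
python3 - <<'E'
from plan import *
s=monitor.get_obs(); print(s["t"],s["tcp_pos"],s["finger_gap"],s["force"])
P=POC["short"]
plan([([.51,.15,.26],None,1),([P[0],P[1],.26],RC,1)])
E
```

```text
24.4 [0.53669888 0.2017095  0.18240991] 0.0406449494991561 [-0.01364304  0.1058098  -0.84693566]
[-5.7, 2.0, -7.6] [0.0, 0.0, 0.0] c 1 rows>= 2 -> [0.51, 0.15, 0.26]
[-15.0, 1.3, 0.9] [13.1, 1.0, -2.7] c 1 rows>= 4 -> [0.496, -0.0, 0.26]
[-15.0, 0.7, 0.4] [13.0, 1.1, -2.7] c 1 rows>= 4 -> [0.482, -0.15, 0.26]
```

>>> carry_out(moves=[-1.9,0.7,-2.5,0,0,0,1,-3.8,1.3,-5,0,0,0,1,-5.7,2,-7.6,0,0,0,1])

```text
t: 24.7
tcp_pos: [0.5095, 0.1479, 0.2591]
tcp_rot: [[0.199, 0.882, 0.427], [0.98, -0.17, -0.104], [-0.019, 0.44, -0.898]]
force: [-0.6, -0.2, 0.1]
finger_gap: 0.0401
gripper_force: 61.9
```

>>> carry_out(moves=[-3.7,0.3,0.2,3.3,0.2,-0.7,1,-7.5,0.6,0.4,6.5,0.5,-1.3,1,-11.2,1,0.7,9.8,0.7,-2,1,-15,1.3,0.9,13.1,1,-2.7,1])

```text
t: 25.1
tcp_pos: [0.4954, -0.0023, 0.2594]
tcp_rot: [[0.148, 0.965, 0.219], [0.989, -0.141, -0.046], [-0.014, 0.223, -0.975]]
force: [0.8, -0.9, -1.1]
finger_gap: 0.0401
gripper_force: 62.0
```

>>> carry_out(moves=[-3.7,0.2,0.1,3.3,0.3,-0.7,1,-7.5,0.4,0.2,6.5,0.5,-1.3,1,-11,0.5,0.3,9.5,0.8,-2,1,-13.7,0.6,0.4,12,1,-2.5,1,-15,0.7,0.4,13,1.1,-2.7,1])

```text
t: 25.6
tcp_pos: [0.4805, -0.1545, 0.2586]
tcp_rot: [[0.106, 0.994, -0.004], [0.994, -0.106, -0.005], [-0.005, -0.003, -1.0]]
force: [-0.7, 0.0, -1.2]
finger_gap: 0.0401
gripper_force: 61.9
```

>>> carry_out(moves=[0,0,0,0,0,0,1,0,0,0,0,0,0,1,0,0,0,0,0,0,1,0,0,0,0,0,0,1])

```text
t: 26.0
tcp_pos: [0.4815, -0.1486, 0.2598]
tcp_rot: [[0.097, 0.995, 0.0], [0.995, -0.097, -0.0], [-0.0, 0.0, -1.0]]
force: [0.2, -0.9, -0.9]
finger_gap: 0.0405
gripper_force: 61.9
```

```bash
python3 - <<'E'
from plan import *
s=monitor.get_obs(); print(s["t"],s["tcp_pos"],s["finger_gap"],s["force"])
P=POC["short"]
plan([([P[0],P[1],.136],RC,1)])
E
```

```text
26.0 [ 0.48154868 -0.14861632  0.25979499] 0.04052817134365083 [ 0.21009075 -0.8835149  -0.934707  ]
[-0.1, 0.0, 12.4] [0.0, 0.0, 0.1] c 1 rows>= 3 -> [0.481, -0.15, 0.136]
```

>>> carry_out(moves=[-0.1,0,3,0,0,0.1,1,-0.1,0,6,0,0,0.1,1,-0.1,0,9,0,0,0.1,1,-0.1,0,11.3,0,0,0.1,1,-0.1,0,12.2,0,0,0.1,1])

```text
t: 26.5
tcp_pos: [0.4807, -0.1494, 0.137]
tcp_rot: [[0.1, 0.995, -0.002], [0.995, -0.1, 0.001], [0.001, -0.002, -1.0]]
force: [0.7, 2.9, 5.3]
finger_gap: 0.0404
gripper_force: 63.0
```

>>> carry_out(moves=[0,0,0.2,0,0,0,1,0,0,0.4,0,0,0,1,0,0,0.5,0,0,0,1,0,0,0.6,0,0,0,1,0,0,0.6,0,0,0,1])

```text
t: 27.0
tcp_pos: [0.4825, -0.1517, 0.1327]
tcp_rot: [[0.102, 0.995, 0.003], [0.995, -0.102, -0.002], [-0.002, 0.003, -1.0]]
force: [2.2, -1.0, 0.8]
finger_gap: 0.0401
gripper_force: 63.1
```

>>> carry_out(moves=[0,0,0.1,0,0,0,1,0,0,0.1,0,0,0,1,0,0,0.2,0,0,0,1,0,0,0.2,0,0,0,1])

```text
t: 27.4
tcp_pos: [0.4829, -0.152, 0.1306]
tcp_rot: [[0.102, 0.995, 0.003], [0.995, -0.102, -0.003], [-0.002, 0.004, -1.0]]
force: [5.9, -0.7, 1.1]
finger_gap: 0.0403
gripper_force: 63.3
```

```bash
python3 chk.py k5; python3 - <<'E'
from plan import *
s=monitor.get_obs(); print(s["tcp_pos"],s["force"],s["ft_torque"])
d=np.load("scenek5.npz"); im=d["im"]; cv2.imwrite("pics/k5.png",cv2.resize(im[110:210,190:320],(780,600)))
print((np.array(s["tcp_pos"])-H1)@cx,(np.array(s["tcp_pos"])-H1)@cy)
E
```

```text
[ 0.4828653  -0.15197138  0.13054423] [ 5.52491236 -0.87617887  0.68053696] [-0.26178364 -0.77925414 -0.02221452]
0.11051223797500334 0.027096806226333908
```

View pics/k5.png

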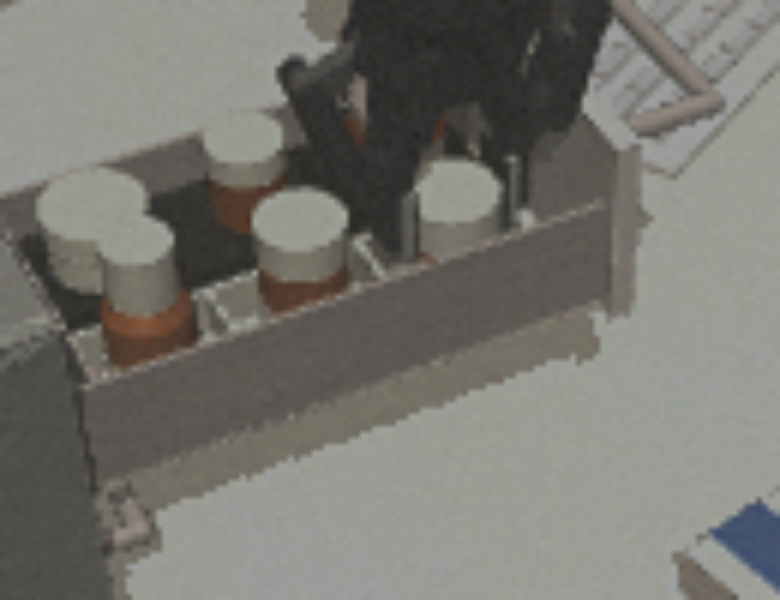

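The close-up shows the short vial upright in the front pocket at about (460,205). The front finger's linkage is against the drawer's front panel at about (540,170). I'll shift 6 mm to the rear before setting it down.

>>> carry_out(moves=[0.1,0.3,0,0,0,0,1,0.2,0.6,0,0,0,0,1,0.2,0.6,0,0,0,0,1,0.2,0.6,0.1,0,0,0,1,0.2,0.6,0.1,0,0,0,1])

```text
t: 28.0
tcp_pos: [0.4865, -0.1517, 0.1302]
tcp_rot: [[0.103, 0.995, -0.001], [0.995, -0.103, -0.002], [-0.002, -0.001, -1.0]]
force: [-2.4, -1.1, 10.2]
finger_gap: 0.0399
gripper_force: 64.5
```

>>> carry_out(moves=[0,0,-0.1,0,0,0,1,0,0,-0.2,0,0,0,1,0,0,-0.2,0,0,0,1])

```text
t: 28.3
tcp_pos: [0.4865, -0.1494, 0.1304]
tcp_rot: [[0.102, 0.995, -0.002], [0.995, -0.102, -0.0], [-0.0, -0.002, -1.0]]
force: [0.1, -0.2, 0.9]
finger_gap: 0.0401
gripper_force: 63.5
```

>>> carry_out(moves=[0,0,0,0,0,0,0.05,0,0,0,0,0,0,-0.03,0,0,0,0,0,0,-0.05])

```text
t: 28.6
tcp_pos: [0.4877, -0.1495, 0.1308]
tcp_rot: [[0.101, 0.995, 0.0], [0.995, -0.101, -0.001], [-0.001, 0.0, -1.0]]
force: [1.5, 0.1, -1.3]
finger_gap: 0.0453
gripper_force: 0.1
```

>>> carry_out(moves=[0,0,0,0,0,0,-0.12,0,0,0,0,0,0,-0.12,0,0,-0.5,0,0,0,-0.12,0,0,-1.5,0,0,0,-0.12,0,0,-3,0,0,0,-0.12])

```text
t: 29.1
tcp_pos: [0.4861, -0.1501, 0.1611]
tcp_rot: [[0.103, 0.995, -0.003], [0.995, -0.103, -0.001], [-0.001, -0.003, -1.0]]
force: [0.5, -0.1, -0.6]
finger_gap: 0.0481
gripper_force: 0.0
```

>>> carry_out(moves=[0,0,-3,0,0,0,-0.12,0,0,-7,0,0,0,-0.12,0,0,-11,0,0,0,-0.12,4,0,-13,0,0,0,-0.12,8,0,-14,0,0,0,-0.12])

```text
t: 29.6
tcp_pos: [0.4959, -0.0724, 0.3043]
tcp_rot: [[0.108, 0.994, 0.005], [0.994, -0.108, -0.002], [-0.001, 0.005, -1.0]]
force: [1.0, 1.3, -1.3]
finger_gap: 0.048
gripper_force: 0.0
```

>>> carry_out(moves=[5,0,0,0,0,0,-0.12,10,0,0,0,0,0,-0.12,15,0,0,0,0,0,-0.12,15,0,0,0,0,0,-0.12,15,0,0,0,0,0,-0.12])

```text
t: 30.1
tcp_pos: [0.5105, 0.08, 0.3008]
tcp_rot: [[0.098, 0.995, -0.001], [0.995, -0.098, -0.003], [-0.003, -0.001, -1.0]]
force: [0.1, -0.7, -0.8]
finger_gap: 0.0477
gripper_force: 0.0
```

```bash
python3 chk.py k6; python3 - <<'E'
from plan import *
d=np.load("topk6.npz"); P=cloud("top",d["d"])
m=np.all((P>[.33,-.26,.165])&(P<[.40,-.08,.19]),-1)&(abs(P[...,1]+.168)<.01); print("handle x",P[m][:,0].min(),P[m][:,0].max())
e=np.load("top0.npz")["d"]; Q=cloud("top",e)
m=np.isfinite(Q[...,2])&(abs(d["d"]-e)>.012); m=cv2.morphologyEx(m.astype(np.uint8),cv2.MORPH_OPEN,np.ones((5,5)))
n,l,st,c=cv2.connectedComponentsWithStats(m); print([(st[i].tolist()) for i in range(1,n)])
a_,b_=np.load("scenek6.npz")["im"],d["im"]
cv2.imwrite("pics/k6.png",np.hstack([a_[90:390,110:460],b_[90:390,90:520]]))
E
```

```text
handle x 0.3684239698315352 0.37857906209728354
[[351, 153, 106, 187, 12140], [101, 166, 168, 254, 35579]]
```

View pics/k6.png

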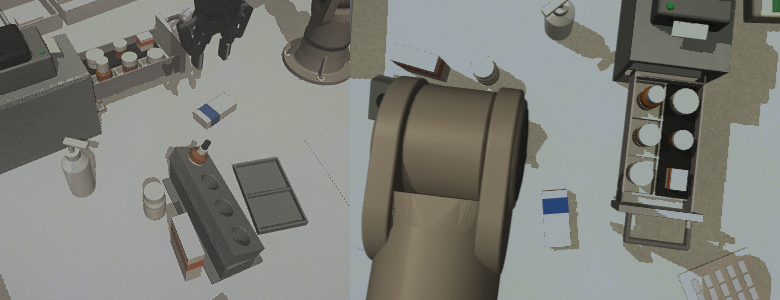

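All three bottles stand upright in the left row and the bystanders are untouched. Next I'll check whether the drawer crept in, by comparing the handle position across the saved pictures.

```bash
python3 - <<'E'
from plan import *
for n in("top","scene"):
  for k in("k1","k2","k3","k4","k5","k6"):
    P=cloud(n,np.load(n+k+".npz")["d"])
    m=np.all((P>[.33,-.26,.165])&(P<[.40,-.08,.19]),-1); q=P[m]; X=(q-H1)@cx; Y=(q-H1)@cy
    m=(abs(Y)<.035)&(abs(X)<.02); F=(X>.03)
    m2=np.all((P>[.36,-.25,.175])&(P<[.46,-.08,.195]),-1); q=P[m2]; X2=(q-H1)@cx; f=(X2>.03)&(X2<.07)
    print(n,k,m.sum(),(X[m].mean()*1e3).round(2),"front",f.sum(),(X2[f].mean()*1e3).round(2))
E
```

```text
top k1 1 5.1 front 299 49.76
top k2 266 1.88 front 795 50.53
top k3 125 2.38 front 469 51.31
top k4 263 2.3 front 799 50.87
top k5 0 nan front 249 50.19
top k6 261 3.52 front 803 51.83
scene k1 80 1.35 front 269 51.06
scene k2 79 1.56 front 269 51.09
scene k3 79 2.13 front 272 51.13
scene k4 76 2.07 front 268 51.3
scene k5 77 1.29 front 160 55.59
scene k6 21 2.22 front 217 53.67<stdin>:8: RuntimeWarning: Mean of empty slice.
  ret = ret.dtype.type(ret / rcount)
```

The drawer has crept in by about 1 mm, so I'll regrip the handle and draw it back to the stop.

```bash
python3 - <<'E'
from plan import *
plan([([.373,-.05,.29],RC,.15),([.3725,-.168,.26],RC,.15),([.3725,-.168,.157],RC,.15)])
E
```

```text
[-14.0, -12.4, 1.2] [0.0, 0.1, -0.3] c 0.15 rows>= 4 -> [0.373, -0.05, 0.29]
[-11.8, 1.2, 3.0] [0.0, 0.0, 0.0] c 0.15 rows>= 3 -> [0.373, -0.168, 0.26]
[0.0, -0.0, 10.3] [0.0, 0.0, 0.0] c 0.15 rows>= 3 -> [0.373, -0.168, 0.157]
```

>>> carry_out(moves=[-3.5,-3.1,0.3,0,0,0,0.15,-7,-6.2,0.6,0,0,0,0.15,-10.5,-9.3,0.9,0,0,-0.2,0.15,-14,-12.4,1.2,0,0.1,-0.3,0.15,-14,-12.4,1.2,0,0.1,-0.3,0.15])

```text
t: 30.7
tcp_pos: [0.3692, -0.0539, 0.2869]
tcp_rot: [[0.105, 0.994, -0.005], [0.994, -0.105, 0.005], [0.005, -0.006, -1.0]]
force: [0.7, 1.0, -1.2]
finger_gap: 0.0359
gripper_force: 0.0
```

>>> carry_out(moves=[-4,0.4,1,0,0,0,0.15,-8,0.8,2,0,0,0,0.15,-11.8,1.2,3,0,0,0,0.15,-11.8,1.2,3,0,0,0,0.15,-11.8,1.2,3,0,0,0,0.15])

```text
t: 31.2
tcp_pos: [0.3725, -0.1695, 0.2586]
tcp_rot: [[0.105, 0.994, -0.001], [0.994, -0.105, -0.001], [-0.001, -0.001, -1.0]]
force: [-0.9, 0.1, -0.6]
finger_gap: 0.0365
gripper_force: 0.0
```

```bash
python3 - <<'E'
from plan import *
s=monitor.get_obs(); print(s["tcp_pos"],s["finger_gap"])
plan([([.3715,-.168,.157],RC,.15)])
E
```

```text
[ 0.37249164 -0.16950374  0.25855374] 0.03654757312915182
[0.1, -0.1, 10.2] [-0.1, 0.1, -0.3] c 0.15 rows>= 3 -> [0.371, -0.168, 0.157]
```

>>> carry_out(moves=[0,-0.1,3,0,0,0,0.15,0,-0.1,6,0,0,0,0.15,0,-0.1,9,0,0,0,0.15,0,-0.1,10.2,0,0,0,0.15,0,-0.1,10.2,0,0,0,0.15])

```text
t: 31.7
tcp_pos: [0.371, -0.1656, 0.1553]
tcp_rot: [[0.098, 0.995, -0.004], [0.995, -0.098, 0.001], [0.0, -0.004, -1.0]]
force: [0.3, -0.7, 0.4]
finger_gap: 0.0358
gripper_force: 0.0
```

>>> carry_out(moves=[0,0,0,0,0,0,0.6,0,-0.1,0,0,0,0,1,0,-0.1,0,0,0,0,1,0,-0.2,0,0,0,0,1,0,-0.3,0,0,0,0,1])

```text
t: 32.2
tcp_pos: [0.3721, -0.1663, 0.158]
tcp_rot: [[0.096, 0.995, 0.005], [0.995, -0.096, -0.0], [0.0, 0.005, -1.0]]
force: [3.2, -0.1, 4.7]
finger_gap: 0.0074
gripper_force: 58.7
```

>>> carry_out(moves=[0,-0.1,0,0,0,0,1,0,-0.2,0,0,0,0,1,0,-0.2,0,0,0,0,1])

```text
t: 32.5
tcp_pos: [0.3702, -0.1661, 0.158]
tcp_rot: [[0.096, 0.995, 0.005], [0.995, -0.096, -0.001], [-0.0, 0.005, -1.0]]
force: [3.3, -0.3, 6.2]
finger_gap: 0.0079
gripper_force: 59.0
```

>>> carry_out(moves=[0,-0.2,0,0,0,0,1,0,-0.3,0,0,0,0,1,0,-0.3,0,0,0,0,1])

```text
t: 32.8
tcp_pos: [0.3703, -0.1661, 0.1581]
tcp_rot: [[0.096, 0.995, 0.012], [0.995, -0.096, -0.003], [-0.002, 0.012, -1.0]]
force: [12.8, -2.3, -4.5]
finger_gap: 0.0076
gripper_force: 58.5
```

>>> carry_out(moves=[0,0.2,0,0,0,0,1,0,0.2,0,0,0,0,0.4,0,0.2,0,0,0,0,0.3,0,0.2,-2,0,0,0,0.3,0,0.2,-6,0,0,0,0.3])

```text
t: 33.3
tcp_pos: [0.3626, -0.1645, 0.2145]
tcp_rot: [[0.098, 0.995, -0.011], [0.995, -0.098, -0.0], [-0.002, -0.011, -1.0]]
force: [0.2, 1.7, 0.9]
finger_gap: 0.0303
gripper_force: 0.0
```

>>> carry_out(moves=[0,0,-5,0,0,0,0.3,4,0,-7,0,0,0,0.3,9,0,-7,0,0,0,0.3,13,0,-7,0,0,0,0.3,13,0,-7,0,0,0,0.3])

```text
t: 33.8
tcp_pos: [0.3781, -0.0303, 0.2858]
tcp_rot: [[0.085, 0.996, -0.003], [0.996, -0.085, 0.001], [0.001, -0.003, -1.0]]
force: [-1.0, 0.2, -0.4]
finger_gap: 0.0299
gripper_force: 0.0
```

```bash
python3 chk.py k7; python3 - <<'E'
from plan import *
for k in("k4","k6","k7"):
    P=cloud("top",np.load("top"+k+".npz")["d"])
    m=np.all((P>[.33,-.26,.165])&(P<[.40,-.08,.19]),-1); q=P[m]; X=(q-H1)@cx; Y=(q-H1)@cy; m=(abs(Y)<.035)&(abs(X)<.02); print(k,m.sum(),X[m].mean()*1e3)
E
```

```text
k4 263 2.3014504210688282
k6 261 3.5205274276191614
k7 263 1.8410016806285292
```

View pics/k7.png

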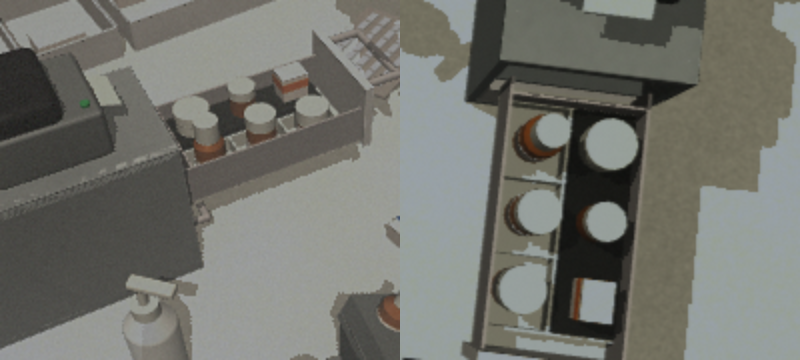

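The drawer is at its stop. The three bottles stand upright in their pockets at about (548,130), (535,212) and (520,288), and the gripper is clear. I'll hand the job in.

```bash
python3 -c "
from workcell import order
print(order.sign_off())"
```

```text
the job is handed in; nothing more can be done
None
```

I handed the job in at about 34 s: the upper drawer is out at its stop, the tall, middle and short bottles stand upright in the rear, middle and front pockets, and the lower drawer, dropper bottle and the other things on the bench look untouched in the last pictures.

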